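Unlock the blender base with the long T-key

TASK

Take the steel T-key out of its pocket in the wooden rack, lower it down the deep shaft of the blender base until its socket is fully home on the recessed square stem, and turn the stem clockwise (seen from above) gently until it comes to its stop. Feel for the square with light force: the stem is sprung and must not be pushed down to the bottom of its travel, nor the key levered hard in the base. Then draw the key out and stand it back upright in its pocket in the rack, leaving the lids and the other things on the counter where they are.

Things in the scene. Friction and masses are not known exactly. Their poses are not given: they have to be found in the camera images.
- key_bar (a point): Centre of the crossbar of the loose steel T-key (220 g), which stands upright, socket down, in the rack's pocket. Bar: 80 mm long (point x axis), 12 mm wide (y), 14 mm high (z, up along the key). A 10 mm round shank runs from mid-bar down to the socket, whose open end is 150 mm below the bar's centre. Grip the bar across its 12 mm width, a finger either side of the shank.
- key_mouth (a point): Centre of the open lower end of the T-key's socket (axes as key_bar, 150 mm below it). Socket: 25 mm across its flats outside, 31 mm over the corners; square hole 18 mm wide, 18 mm deep, closed above, its sides along the key's x and y axes.
- base: Grey blender motor base, fixed, 170 (x) by 190 (y) mm, with a black skirt 7 mm wider round its foot; top 122 mm above the counter; origin mid-underside, z up, dial and buttons on its +x side. A black round collar (the jug's seat, 136 mm across) stands 5 mm proud of the top; the vertical shaft is in the middle of it.
- shaft_mouth (a point): Centre of the mouth of the square vertical shaft in the base's top: 40 mm wide, walls along the base's x and y axes, z up, 122 mm above the counter. The square stem stands at the bottom of this shaft, its tip 72 mm below this point when not pressed.
- stem_shoulder (a point): Point on the shaft's axis 77 mm below its mouth, level with the top of the unpressed square. A socket out of line by over 8 degrees rides on the square's corners here and pushes the sprung stem down (3 N at first, 0.7 N more for each mm). Turned into line, the socket slips over the square, the spring lifts the stem and the push vanishes.
- seat (a point): Point on the shaft's axis, 90 mm below its mouth: where the key's mouth is when fully home (stem tip against the socket's inside end). Stem: tapered round nose 5 mm high (6 mm wide at its tip, 15.6 at its foot) on a square 16 mm wide, 24 mm high. The square may stand at any angle about the vertical (not measured), up to 1.5 mm off the axis in x and y; it floats sideways under about 2 N.
- stem (a joint): Turn of the square stem from its locked position, rad: 0 at the start whatever the square's angle, growing clockwise seen from above, solid stop at 1.2 rad (fully turned). It takes about 0.08 N m to turn and stays where it is left; at the stop a twist of 0.15 N m is ample, over 0.25 N m is hard levering. The key has about 0.13 rad of play on the square either way.
- plunger (a joint): How far the sprung stem is pushed down, m: 0 when not pressed, solid at 0.010. Pushed down by 0.008 (8 N or more) it is pressed too hard; 4 to 5 N (2 to 3 mm) is ample for the search.
- pocket (a point): Centre of the floor of the rack's square key pocket, where the key's mouth rests, 8 mm above the counter. Pocket: 38 mm wide, walls 52 mm above this floor, along the rack's axes (point x, y). It is at the +y end of the fixed wooden rack, 80 (x) by 196 (y) mm. The lids' slots are on the pocket's -y side: walls 43 mm high, nearest lid 75 mm from the pocket's centre.
- lid0_center (a point): Centre of an upright white plastic blender lid, 100 mm disc, 6 mm thick, standing loose in a slot of the rack, its top 110 mm above the counter. Leave alone.
- lid1_center (a point): The middle lid, the same. Leave alone.
- lid2_center (a point): The lid nearest the key pocket, the same. Leave alone.
- seal_center (a point): Black silicone sealing ring, 84 mm outside, 6 mm high, lying on the counter. Leave alone.
- driver_grip (a point): Handle of a flathead screwdriver lying on the counter. Leave alone.
- tweezers_center (a point): Steel tweezers, 110 mm long, lying on the counter. Leave alone.
- dish_center (a point): Small round ceramic dish, 90 mm wide, 30 mm high, on the counter. Leave alone.
Not all that is in view belongs to the job. What is shaped like the part that bears key_bar but orange is not meant. Of the things that look like the part that bears pocket, take the one that is farthest from the robot's base at the start.

How it is judged:
By the outcome, as a careful person would: the job done as asked, in the order asked, and still so for the second after the job is handed in, with the robot touching nothing.
It also fails if it takes over 72 s, if anything falls off the work surface, if the arm or the gripper's body presses on something with over 40 N, if the wrist force passes 120 N, or if a joint passes its speed limit or range.

ROBOT

A 6-joint arm with a two-finger parallel gripper is mounted at the origin on the work surface. World frame = base frame: x ahead of the robot, y to its left, z up, the work surface at z = 0. Lengths are in m, angles in rad, forces in N, time in s.
With the tool pointing down it reaches from about 0.4 to 0.825 m from the base axis. Payload 7 kg.
Tool frame: the origin (TCP) lies at the very end of the fingers, on their centre line; the grasp point (between the pads) lies 19 mm behind it; z points along the fingers, x is the direction in which the jaws open and shut, and the axes are right-handed (so a half turn about z gives the same grasp; the last joint's range is limited). The gripper opens to 88 mm and grips with 3 to 60 N. Pads are 19 mm wide; open, the fingers measure 130 mm over their backs; the gripper's body (78 mm by 193 mm) begins 47 mm behind the grasp point.
Start: joints at [1.512, 0.359, 0.012, 0, -1.224, -0.288], TCP at [0.229, 0.635, 0.227] pointing down, gripper open.
Joint ranges: [-3.07, 3.07], [-1.43, 2.12], [-1.02, 1.25], [-3.03, 1.67], [-3.05, -0], [-3.03, 3.03]. Speed limits (rad/s): [2.39, 2.39, 3.01, 3.14, 3.14, 3.14].

INTERFACE

Orientations are given as [roll, pitch, yaw] about the fixed x, y, z axes, in that order (R = Rz(yaw) Ry(pitch) Rx(roll)).
In Python, from station import telemetry, grab_frame, arm, regions_of, pinpoint gives the robot as it stands. The module is installed in compiled form; this text tells all that it offers.
- The arm moves only by the shell command python3 -m inch 'ROWS' [FORCE]. ROWS is text: rows parted by semicolons, each of 7 numbers parted by spaces: the opening, from 0 (shut) to 1 (fully open), then the shift along the world's x, y, z in cm, then the turn, a rotation vector about the world's x, y, z in degrees. A call has 1 to 12 rows; each row is the pose to reach, as a shift and turn from the pose measured when the call began; what a row does not reach only later rows make up. A row lasts 1/8 s, in which the tool goes at most 62.5 mm and 10.7 degrees, less where a joint would pass 70% of its speed; a pose out of reach is approached as far as the arm can. A call with a gripper value outside its range is refused whole. The fingers move at their own pace and stop on an object; FORCE is the grip in N (left out, the last holds). Time passes only in rows, so rows that repeat a pose let the fingers close. It gives the time, the measured TCP pose, the force and the opening at its end, in the units of the state.
- telemetry.get_state(): the state, without advancing time (a new reading comes with each control period).
- grab_frame(name): name is "side" or "top"; returns a dict with "pixels" (420x560x3 uint8, red, green, blue), "fx", "fy", "cx", "cy" (pixels), "R" (3x3) and "t" (3): a world point X has camera coordinates R X + t. Camera axes: x right, y down, z forward; pixel columns grow to the right and rows downward; lengths in m; the calibration is good to about 2 mm. A picture is of the moment at which its call begins. There is no depth.
- arm.job_done(): hands the job in, once; it reports no verdict.
Trained networks look in the newest picture that a camera, given by its name, has taken for a name from the list of things; names that differ only in an ending like _2 or _b are one class to them, and where a whole thing is asked for, a point or a joint stands for the part that bears it (a point fixed in the world has none). Each returns a list of dicts, best first, with "p" (0 to 1); they miss things now and then, are a little off and sometimes report something else, mostly with a low value. They report only what shows in the picture. A call takes as long as a camera call. They do not tell look-alikes from the thing itself.
- regions_of(camera, name): "pixels" (420x560 bool, what is visible of it) and "bbox" ([left, top, right, bottom] in pixels, round what is visible of it).
- pinpoint(camera, name): "location" ([column, row] in pixels: a listed point, or the origin of a listed thing).
The state is a dict: "t": time; "q": joint angles; "qd": joint speeds; "joint_efforts": joint torques, N m; "eef_pos": TCP position; "ee_rot": TCP orientation; "force": force on the tool from outside, world axes, zero at the start; "moment": the same for the moment, N m; "width": finger opening in m.
Only numpy, scipy, OpenCV 4.12 (cv2) and the standard library are available. Lean on these libraries where they do the work, as an engineer would, in place of code of your own. Each camera call takes 0.05 s, during which the arm holds its last target. There are 200 camera calls.

## Working session

There is one attempt and no reset: what is moved stays moved. The work goes in short steps, Python scripts to look and compute and a shell command to move; the robot and the scene stay as the last step left them, time stands still between calls to the robot, and variables do not carry over. Pictures are saved under pics/ and viewed, about 8 in all and at most 12, crops included, and the job is handed in when it is done.

```bash
mkdir -p pics; cat > h.py <<'E'
import numpy as np, cv2
from station import telemetry, grab_frame, arm, regions_of, pinpoint
def ray(f,p):
    d=np.array([(p[0]-f["cx"])/f["fx"],(p[1]-f["cy"])/f["fy"],1.]);R=np.array(f["R"]);t=np.array(f["t"])
    return -R.T@t, R.T@d
def atz(f,p,z):
    c,d=ray(f,p); return c+d*(z-c[2])/d[2]
def tri(fa,pa,fb,pb):
    A=[];b=[]
    for f,p in((fa,pa),(fb,pb)):
        c,d=ray(f,p);d=d/np.linalg.norm(d);M=np.eye(3)-np.outer(d,d);A.append(M);b.append(M@c)
    return np.linalg.lstsq(np.vstack(A),np.hstack(b),rcond=None)[0]
def proj(f,X):
    c=np.array(f["R"])@np.array(X)+np.array(f["t"]);return np.array([f["fx"]*c[0]/c[2]+f["cx"],f["fy"]*c[1]/c[2]+f["cy"]])
def save(f,n,box=None,s=1):
    im=np.array(f["pixels"])[...,::-1]
    if box: im=im[box[1]:box[3],box[0]:box[2]]
    cv2.imwrite("pics/"+n,cv2.resize(im,None,fx=s,fy=s,interpolation=cv2.INTER_CUBIC))
E
python3 - <<'E'
from h import *
np.set_printoptions(precision=4,suppress=True)
fs={}
for c in("side","top"):
    f=fs[c]=grab_frame(c); print(c,"cam at",-np.array(f["R"]).T@np.array(f["t"]), "axis",np.array(f["R"])[2])
    for n in("key_bar","key_mouth","shaft_mouth","pocket","base","lid0_center","lid2_center","dish_center"):
        print(n,[(np.round(d["location"],1).tolist(),round(d["p"],2)) for d in pinpoint(c,n)[:4]])
im=np.hstack([cv2.resize(np.array(fs[c]["pixels"])[...,::-1],None,fx=1,fy=1) for c in fs])
for c in fs: save(fs[c],c+"0.png",None,1.4)
s=telemetry.get_state();print(s["eef_pos"],s["ee_rot"],s["force"],s["width"])
E
```

```text
side cam at [ 0.0901 -0.5203  0.8977] axis [ 0.4431  0.494  -0.7481]
key_bar [([262.4, 283.2], 0.88), ([299.1, 241.3], 0.68)]
key_mouth [([300.2, 276.7], 0.73), ([263.3, 314.8], 0.73), ([386.8, 258.9], 0.22)]
shaft_mouth [([295.3, 283.0], 0.72), ([212.3, 204.2], 0.71), ([206.9, 172.6], 0.6)]
pocket [([297.6, 279.0], 0.71), ([281.0, 373.9], 0.71)]
base [([210.7, 203.0], 0.85), ([303.8, 277.7], 0.51)]
lid0_center [([346.5, 301.3], 0.78)]
lid2_center [([323.8, 284.4], 0.63)]
dish_center [([332.5, 202.9], 0.68), ([291.8, 170.6], 0.62)]
top cam at [ 0.409  -0.0056  1.2744] axis [ 0.1075 -0.0073 -0.9942]
key_bar [([343.8, 281.5], 0.91), ([337.8, 223.1], 0.83), ([170.9, 233.9], 0.19)]
key_mouth [([336.7, 280.4], 0.69), ([335.1, 227.6], 0.61)]
shaft_mouth [([165.4, 228.6], 0.61)]
pocket [([397.6, 310.3], 0.97), ([332.2, 229.1], 0.68)]
base [([173.8, 230.6], 0.8)]
lid0_center [([395.0, 219.1], 0.56)]
lid2_center [([367.0, 221.1], 0.74), ([166.8, 227.8], 0.6)]
dish_center [([284.1, 124.3], 0.94)]
[0.2294 0.6348 0.2266] [-3.1416  0.     -1.9176] [-0.3765  0.3141  0.0501] 0.0876876730822773
```

View pics/side0.png

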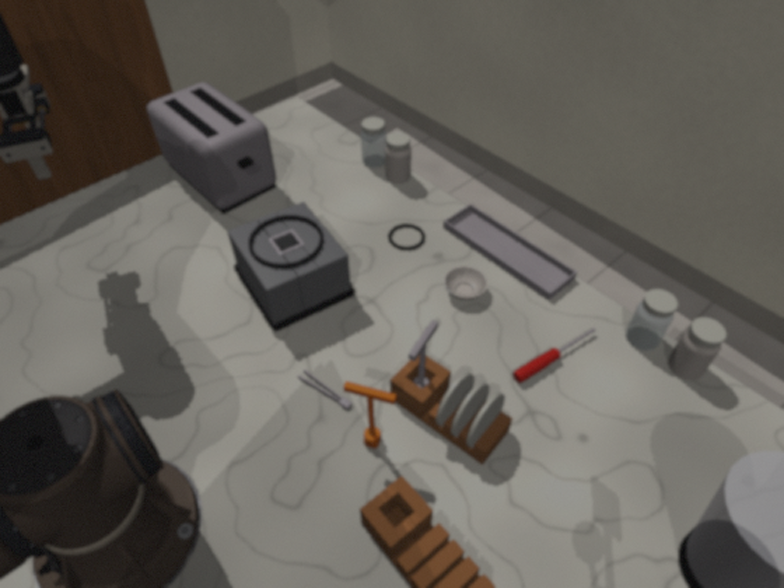

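View pics/top0.png

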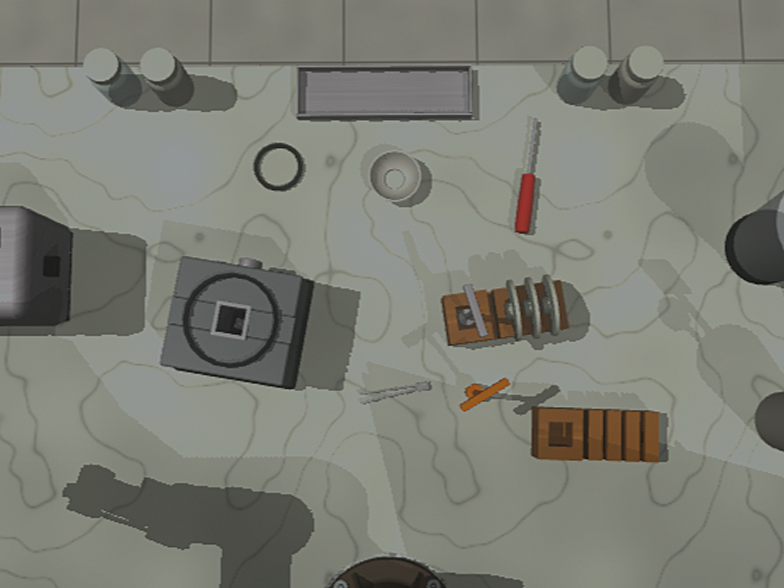

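The side view has the steel key at (419,338), the orange one at (370,393), and the far rack with lids. In the top view (÷1.4 gives raw pixels) the candidates are:
- **Keys:** steel (338,223), orange (344,281). I choose the steel one.
- **Racks:** far (335,227), near (400,310). I choose the far one.
- **Base:** shaft at (166,229).

```bash
python3 - <<'E'
from h import *
np.set_printoptions(precision=4,suppress=True)
T=grab_frame("top");S=grab_frame("side")
print("bar",tri(T,(337.8,223.1),S,(299.1,241.3)))
print("shaft",tri(T,(165.4,228.6),S,(206.9,172.6)), "top@.122",atz(T,(165.4,228.6),.122),"side@.122",atz(S,(206.9,172.6),.122))
print("pocket mouth top@.06",atz(T,(335,228),.06))
print("mouth",tri(T,(335.1,227.6),S,(300.2,276.7)))
for c,f in(("top",T),("side",S)):
    for n in("key_bar","base","pocket"):
        for r in regions_of(c,n)[:3]:
            m=r["pixels"].astype(np.uint8); rc=cv2.minAreaRect(np.argwhere(m)[:,::-1].astype(np.float32))
            print(c,n,round(r["p"],2),r["bbox"],m.sum(),np.round(cv2.boxPoints(rc),1).tolist())
a=cv2.resize(np.array(T["pixels"])[190:260,300:420,::-1],None,fx=6,fy=6,interpolation=cv2.INTER_CUBIC)
b=cv2.resize(np.array(S["pixels"])[215:335,255:375,::-1],None,fx=6,fy=6,interpolation=cv2.INTER_CUBIC)
cv2.imwrite("pics/c1.png",cv2.resize(a,(780,455)));cv2.imwrite("pics/c2.png",b[:600])
cv2.imwrite("pics/c12.png",np.hstack([cv2.resize(np.array(T["pixels"])[195:255,310:375,::-1],(400,369),interpolation=cv2.INTER_CUBIC),cv2.resize(np.array(S["pixels"])[225:290,270:335,::-1],(369,369),interpolation=cv2.INTER_CUBIC)]))
cv2.imwrite("pics/base.png",cv2.resize(np.array(T["pixels"])[175:285,110:230,::-1],None,fx=5,fy=5,interpolation=cv2.INTER_CUBIC))
E
```

```text
bar [ 0.4999 -0.1301  0.1633]
shaft [0.4983 0.2302 0.122 ] top@.122 [0.495  0.2323 0.122 ] side@.122 [0.5016 0.2281 0.122 ]
pocket mouth top@.06 [ 0.4977 -0.1354  0.06  ]
mouth [ 0.5007 -0.1387  0.03  ]
top key_bar 0.84 [331.1, 269.7, 364.0, 294.4] 322 [[324.3999938964844, 281.8999938964844], [356.79998779296875, 262.0], [364.29998779296875, 274.1000061035156], [331.8999938964844, 294.0]]
top key_bar 0.82 [326.1, 203.2, 349.3, 237.9] 354 [[320.1000061035156, 207.3000030517578], [336.29998779296875, 201.89999389648438], [348.6000061035156, 238.8000030517578], [332.3999938964844, 244.1999969482422]]
top base 0.93 [114.0, 182.2, 227.4, 279.1] 8152 [[113.0999984741211, 261.5], [129.1999969482422, 174.8000030517578], [227.1999969482422, 192.89999389648438], [211.10000610351562, 279.6000061035156]]
top pocket 0.74 [379.3, 292.5, 466.8, 329.9] 3380 [[377.70001220703125, 327.29998779296875], [379.1000061035156, 289.70001220703125], [471.29998779296875, 293.1000061035156], [469.8999938964844, 330.70001220703125]]
top pocket 0.67 [314.1, 199.3, 411.1, 247.6] 2002 [[314.1000061035156, 210.80000
[... 667 characters left out ...]
0]]
side base 0.9 [161.6, 145.8, 253.6, 235.2] 5346 [[155.8000030517578, 167.5], [225.60000610351562, 135.39999389648438], [258.79998779296875, 207.6999969482422], [188.89999389648438, 239.8000030517578]]
side pocket 0.94 [253.5, 341.2, 351.9, 419.9] 3667 [[251.60000610351562, 366.70001220703125], [286.5, 338.3999938964844], [351.5, 418.6000061035156], [316.6000061035156, 446.8999938964844]]
side pocket 0.72 [276.8, 256.4, 364.7, 330.0] 2118 [[272.5, 280.5], [296.3999938964844, 247.10000610351562], [368.6000061035156, 298.70001220703125], [344.79998779296875, 332.1000061035156]]
side pocket 0.48 [315.6, 188.1, 347.6, 217.1] 582 [[317.0, 190.0], [347.0, 190.0], [347.0, 213.0], [317.0, 213.0]]
```

View pics/c12.png

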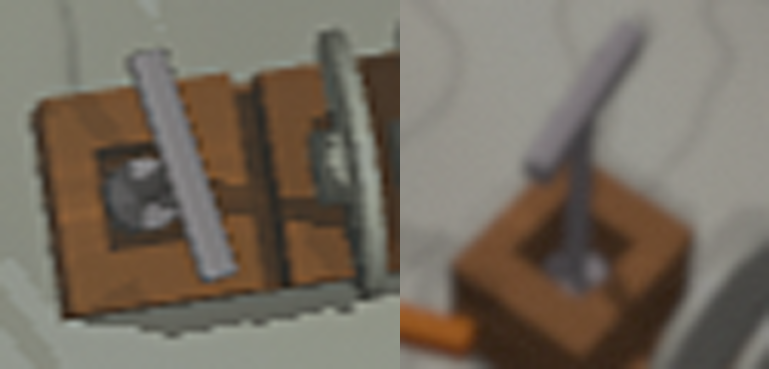

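View pics/base.png

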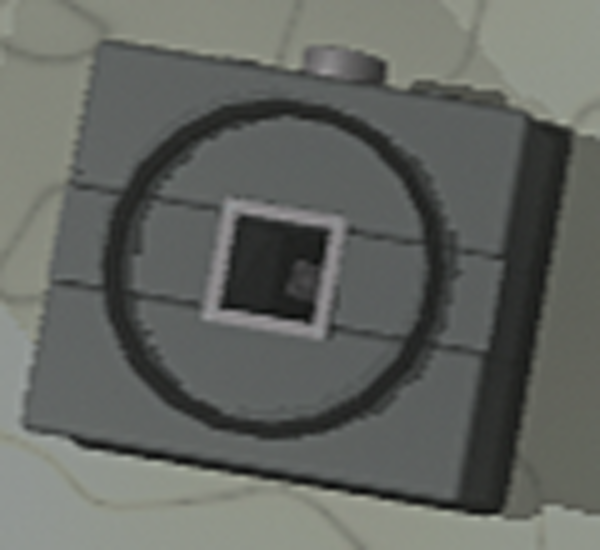

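The left crop shows the steel key in the lidded rack, its bar running from raw (334,203.5) to (345.8,239.7). The base crop shows a square shaft with the stem visible inside, centred at about (165.2,228.5). Next I refine the ends and corners.

```bash
python3 - <<'E'
from h import *
np.set_printoptions(precision=4,suppress=True)
T=grab_frame("top");S=grab_frame("side")
e1=tri(T,(334.05,203.45),S,(310.2,229.9));e2=tri(T,(345.75,239.7),S,(294.3,254.6))
print("ends",e1,e2,(e1+e2)/2,np.linalg.norm(e1-e2),"yaw",np.degrees(np.arctan2(*(e1-e2)[1::-1])),"dz",e1[2]-e2[2])
q=np.array([(228,198),(346,216),(326,338),(204,318)])/5+[110,175]
P=np.array([atz(T,p,.122) for p in q]);print("shaft corners",P,P.mean(0))
for i in range(4):
    d=P[(i+1)%4]-P[i];print(np.linalg.norm(d),np.degrees(np.arctan2(d[1],d[0])))
# rack: top face left corners of crop
q=np.array([(38,105),(230,75),(250,290),(65,317)])/6.154+[310,195]
P=np.array([atz(T,p,.06) for p in q]);print("rack block corners",P,P.mean(0))
for i in range(4):
    d=P[(i+1)%4]-P[i];print(np.linalg.norm(d),np.degrees(np.arctan2(d[1],d[0])))
q=np.array([(95,150),(205,140),(215,235),(108,248)])/6.154+[310,195];P=np.array([atz(T,p,.06) for p in q]);print("pocket hole",P.mean(0))
q=np.array([(455,265),(575,165),(690,235),(582,355)]);q=(q-[400,0])/5.677+[270,225]
print("side block",np.array([atz(S,p,.06) for p in q]).mean(0))
cv2.imwrite("pics/b2.png",cv2.resize(np.array(S["pixels"])[140:210,160:260,::-1],None,fx=7,fy=7,interpolation=cv2.INTER_CUBIC))
E
```

```text
ends [ 0.5409 -0.1233  0.1628] [ 0.467  -0.1469  0.1611] [ 0.504  -0.1351  0.162 ] 0.07759029101563528 yaw 17.71676106940979 dz 0.0017133078710684368
shaft corners [[0.5251 0.2536 0.122 ]
 [0.5169 0.2032 0.122 ]
 [0.465  0.2111 0.122 ]
 [0.474  0.2629 0.122 ]] [0.4953 0.2327 0.122 ]
0.05101260479013097 -99.16865124639783
0.05251047620518819 171.35897116992146
0.05259184227196501 80.2240953527475
0.051962352821987676 -10.373633363437328
rack block corners [[ 0.5341 -0.0936  0.06  ]
 [ 0.5446 -0.1642  0.06  ]
 [ 0.4657 -0.1698  0.06  ]
 [ 0.4565 -0.1022  0.06  ]] [ 0.5002 -0.1325  0.06  ]
0.0713641667947881 -81.55866483705688
0.07901359695699753 -175.9729572185468
0.06817593646335313 97.78237611793078
0.07804861336288242 6.320202053591647
pocket hole [ 0.5014 -0.1361  0.06  ]
side block [ 0.5013 -0.1388  0.06  ]
```

View pics/b2.png

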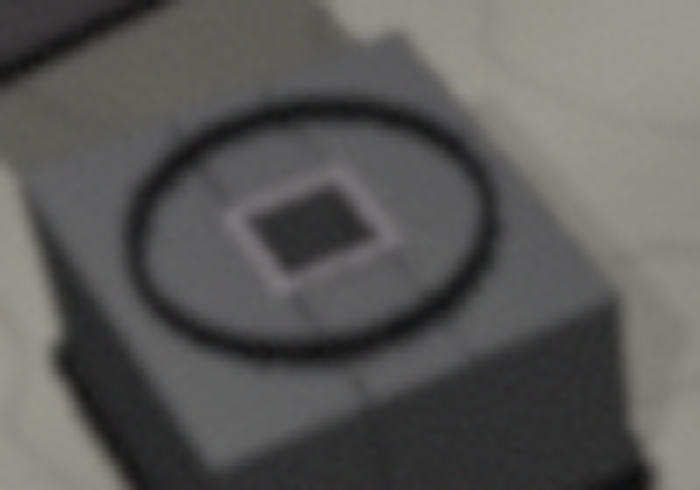

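The shaft shows at raw (204.4,172.7) in the side view, so the measurements are consistent: base yaw is about -9.3°, rack yaw about 7°, bar yaw about 17.7°. I set out to hover above the bar.

```bash
python3 -m inch '1 2 -6 3 0 0 0; 1 8 -24 4 0 0 10; 1 14 -40 4 0 0 20; 1 20 -56 4 0 0 30; 1 27.4 -76.9 4 0 0 37.6; 1 27.4 -76.9 4 0 0 37.6; 1 27.4 -76.9 4 0 0 37.6; 1 27.4 -76.9 4 0 0 37.6; 1 27.4 -76.9 4 0 0 37.6; 1 27.4 -76.9 4 0 0 37.6; 1 27.4 -76.9 4 0 0 37.6; 1 27.4 -76.9 4 0 0 37.6' 15
python3 -m inch '1 0 0 0 0 0 0;1 0 0 0 0 0 0'
```

```text
t: 2.9
eef_pos: [0.4793, -0.068, 0.2664]
ee_rot: [-3.14, -0.0, -1.261]
force: [1.3, 1.4, 0.3]
width: 0.0877
t: 3.15
eef_pos: [0.4791, -0.0684, 0.2663]
ee_rot: [-3.14, 0.0, -1.263]
force: [0.1, 0.7, -1.4]
width: 0.0878
```

```bash
python3 -m inch '1 2.4 -6.6 0 0 0 0; 1 2.4 -6.6 0 0 0 0; 1 2.4 -6.6 -4 0 0 0; 1 2.4 -6.6 -7.1 0 0 0; 1 2.4 -6.6 -7.1 0 0 0; 1 2.4 -6.6 -7.1 0 0 0'
python3 - <<'E'
from h import *
T=grab_frame("top");S=grab_frame("side")
s=telemetry.get_state();p=s["eef_pos"]
print(p,proj(T,p),proj(S,p),"bar",proj(T,[.5035,-.1345,.165]),proj(S,[.5035,-.1345,.165]))
a=cv2.resize(np.array(T["pixels"])[185:265,300:380,::-1],(400,400),interpolation=cv2.INTER_CUBIC)
b=cv2.resize(np.array(S["pixels"])[190:290,250:350,::-1],(400,400),interpolation=cv2.INTER_CUBIC)
cv2.imwrite("pics/d.png",np.hstack([a,b]))
E
```

```text
t: 3.9
eef_pos: [0.504, -0.1334, 0.1968]
ee_rot: [-3.139, -0.001, -1.261]
force: [0.6, -0.5, 0.3]
width: 0.0875
[ 0.5041154  -0.13376286  0.19701029] [341.35922589 219.75337156] [302.38597975 231.62591165] bar [339.90089178 221.43465395] [301.89126241 241.11090465]
```

View pics/d.png

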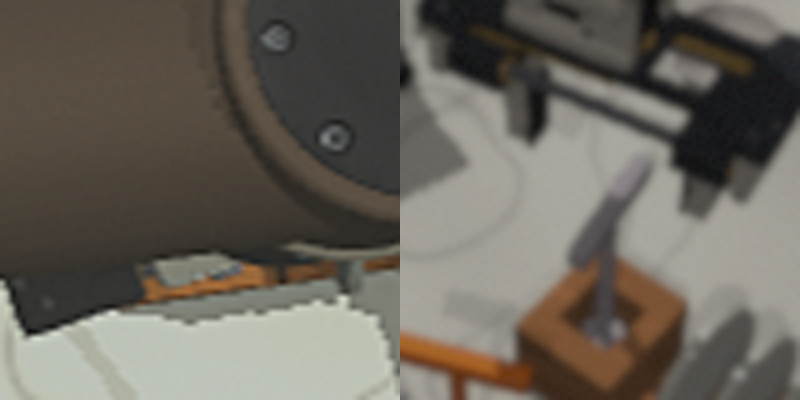

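The fingers straddle the bar: tip midpoint is at raw (303,233), bar centre at (303,241), within 1 px of prediction. I go down and grip.

```bash
python3 -m inch '1 0 0 -3 0 0 0; 1 0 0 -5.8 0 0 0; 1 0 0 -5.8 0 0 0; 1 0 0 -5.8 0 0 0; 0.3 0 0 -5.8 0 0 0; 0 0 0 -5.8 0 0 0; 0 0 0 -5.8 0 0 0; 0 0 0 -5.8 0 0 0; 0 0 0 -5.8 0 0 0; 0 0 0 -5.8 0 0 0' 30
python3 -m inch '0 0 0 0 0 0 0; 0 0 0 2 0 0 0; 0 0 0 4 0 0 0; 0 0 0 4 0 0 0'
python3 - <<'E'
from h import *
S=grab_frame("side");s=telemetry.get_state();print(s["moment"],s["force"],s["width"],s["eef_pos"],s["ee_rot"])
save(S,"e.png",(240,180,360,290),5)
E
```

```text
t: 5.25
eef_pos: [0.5041, -0.1338, 0.139]
ee_rot: [-3.138, -0.001, -1.262]
force: [0.0, -0.0, 0.6]
width: 0.0333
t: 5.75
eef_pos: [0.5048, -0.1337, 0.1798]
ee_rot: [-3.136, -0.001, -1.262]
force: [0.5, 0.6, -2.5]
width: 0.0108
[-0.05187283  0.05583591 -0.06625928] [-0.04991782  0.15544429 -3.06465629] 0.011529044918781234 [ 0.50403922 -0.1336182   0.17873272] [-3.13717893e+00 -5.09499147e-04 -1.26191884e+00]
```

View pics/e.png

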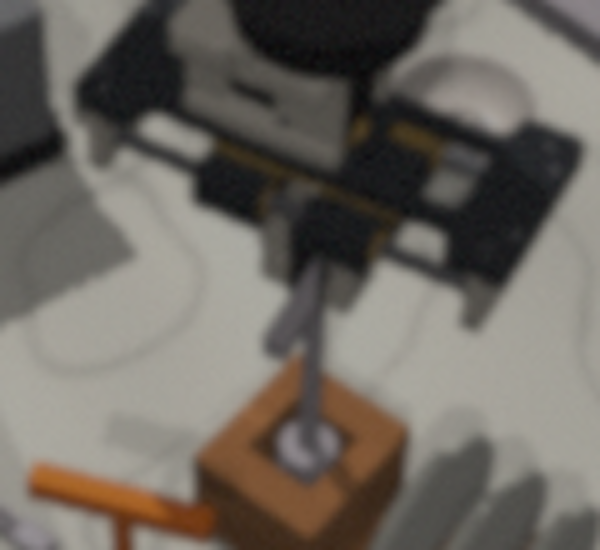

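```bash
python3 -m inch '0 0 0 5 0 0 0; 0 0 0 10 0 0 0; 0 0 0 10 0 0 0;0 0 0 10 0 0 0'
python3 - <<'E'
from h import *
S=grab_frame("side");T=grab_frame("top");s=telemetry.get_state();p=s["eef_pos"];print(s["moment"],s["force"],s["width"],p,s["ee_rot"])
save(S,"f.png",(230,140,350,270),4.5)
for n in("key_bar","key_mouth"):print(n,[(np.round(d["location"],1).tolist(),round(d["p"],2)) for d in pinpoint("side",n)[:3]],[(np.round(d["location"],1).tolist(),round(d["p"],2)) for d in pinpoint("top",n)[:3]])
b=p+np.array([0,0,.019]);u=np.array([np.cos(.309),np.sin(.309),0])*.04
for nm,X in(("bar",b),("near end",b-u),("far end",b+u),("mouth",b-[0,0,.15]),("sock top?",b-[0,0,.12])):print(nm,proj(S,X),(proj(S,X)-[230,140])*4.5)
E
```

```text
t: 6.3
eef_pos: [0.5031, -0.1333, 0.2769]
ee_rot: [-3.139, 0.001, -1.262]
force: [-0.5, 0.6, -3.6]
width: 0.0116
[-0.03769505 -0.0218651  -0.04693279] [-0.25175557 -0.58419733 -3.49534467] 0.011340636631021132 [ 0.50297749 -0.13348251  0.27657079] [-3.14051171e+00  8.61251247e-04 -1.26220919e+00]
key_bar [([302.9, 208.0], 0.73), ([263.6, 281.5], 0.64)] [([346.7, 283.5], 0.53)]
key_mouth [([301.2, 249.0], 0.95), ([264.5, 315.1], 0.76), ([331.5, 206.4], 0.28)] [([335.7, 279.6], 0.58), ([174.0, 231.2], 0.42)]
bar [303.69449732 200.36487267] [331.62523793 271.641927  ]
near end [293.9322036  213.62651867] [287.69491619 331.319334  ]
far end [312.92931321 187.81978206] [373.18190943 215.18901929]
mouth [301.09675299 246.28550689] [319.93538845 478.284781  ]
sock top? [301.56529058 238.0031124 ] [322.04380761 441.01400579]
```

View pics/f.png

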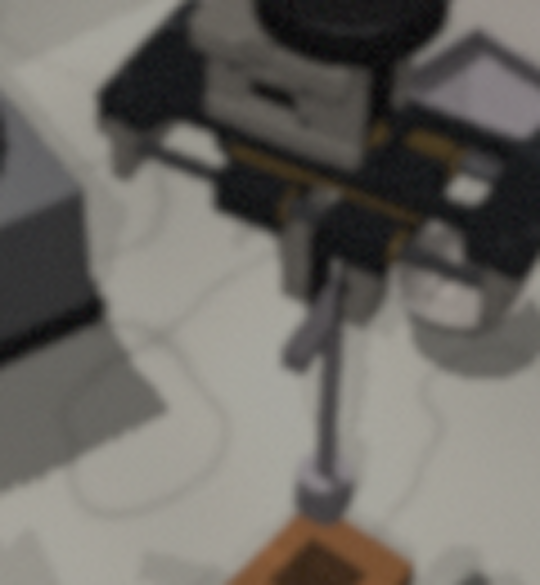

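The key hangs about 10 mm lower in the fingers than meant, because they closed during the lift. The socket shows at crop (325,495). I set it back in the pocket and grip properly.

```bash
python3 -m inch '0 0 0 -6 0 0 0; 0 0 0 -11 0 0 0; 0 0 0 -12 0 0 0; 0 0 0 -12.2 0 0 0; 0 0 0 -12.4 0 0 0;0 0 0 -12.4 0 0 0'
```

```text
t: 7.35
eef_pos: [0.5072, -0.1345, 0.1584]
ee_rot: [-3.133, -0.005, -1.26]
force: [-3.2, 1.0, 22.2]
width: 0.0115
```

```bash
python3 -m inch '0 -0.3 0 0.3 0 0 0; 0 -0.3 0 0.3 0 0 0;0 -0.3 0 0.3 0 0 0'
```

```text
t: 7.72
eef_pos: [0.5038, -0.1344, 0.1609]
ee_rot: [-3.134, -0.004, -1.26]
force: [0.1, -1.0, -2.7]
width: 0.0117
```

```bash
python3 -m inch '0 0 0 -0.2 0 0 0; 0.4 0 0 -0.2 0 0 0; 0.4 0 0 -0.2 0 0 0; 0.4 0 0 -0.2 0 0 0; 0.4 0 0 -1.2 0 0 0; 0.4 0 0 -2.2 0 0 0; 0 0 0 -2.2 0 0 0; 0 0 0 -2.2 0 0 0; 0 0 0 -2.2 0 0 0; 0 0 0 -2.2 0 0 0; 0 0 0 -2.2 0 0 0; 0 0 0 -2.2 0 0 0' 35
python3 -m inch '0 0 0 0 0 0 0; 0 0 0 0 0 0 0'
```

```text
t: 9.22
eef_pos: [0.5039, -0.1344, 0.1391]
ee_rot: [-3.133, -0.004, -1.26]
force: [0.1, 1.1, 1.1]
width: 0.0116
t: 9.48
eef_pos: [0.5039, -0.1344, 0.1392]
ee_rot: [-3.133, -0.004, -1.26]
force: [1.2, 1.1, -0.3]
width: 0.0115
```

```bash
python3 -m inch '0 0 0 4 0 0 0; 0 0 0 9 0 0 0;0 0 0 13.8 0 0 0; 0 0 0 13.8 0 0 0;0 0 0 13.8 0 0 0'
python3 - <<'E'
from h import *
S=grab_frame("side");s=telemetry.get_state();p=s["eef_pos"];print(s["moment"],s["force"],s["width"],p,s["ee_rot"])
save(S,"g.png",(230,140,350,270),4.5)
b=p+np.array([0,0,.019])
print([(np.round(d["location"],1).tolist(),round(d["p"],2)) for d in pinpoint("side","key_mouth")[:3]])
for r in (.15,.14,.16):print(r,proj(S,b-[0,0,r]),(proj(S,b-[0,0,r])-[230,140])*4.5)
E
```

```text
t: 10.1
eef_pos: [0.5032, -0.1342, 0.2761]
ee_rot: [-3.134, -0.003, -1.26]
force: [0.6, 0.4, -2.1]
width: 0.0117
[-0.05687428 -0.01003639 -0.01079617] [ 0.08019273  0.16868799 -2.66122892] 0.011482611190056323 [ 0.50297329 -0.13425298  0.2755679 ] [-3.13549155e+00 -3.10313479e-03 -1.26026356e+00]
[([265.5, 317.4], 0.95), ([304.7, 245.8], 0.64), ([232.2, 277.6], 0.38)]
0.15 [301.32097238 246.76066617] [320.94437572 480.42299775]
0.14 [301.47638053 244.04921647] [321.6437124  468.22147414]
0.16 [301.16802577 249.42916864] [320.25611598 492.43125888]
```

View pics/g.png

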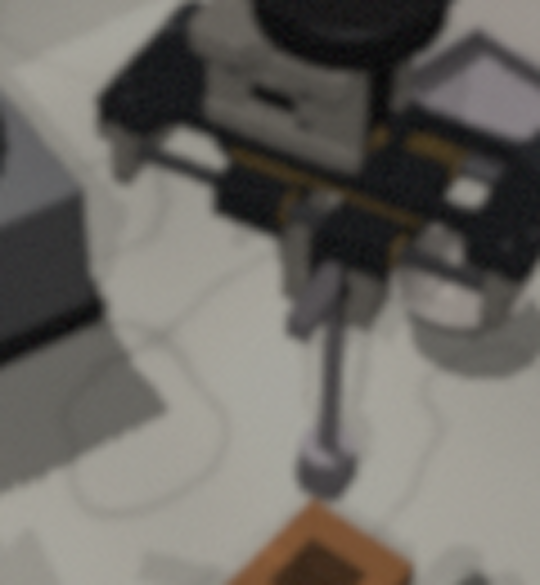

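```bash
python3 - <<'E'
from h import *
T=grab_frame("top");S=grab_frame("side")
print(atz(S,(204.4,172.7),.122),tri(T,(165.2,228.5),S,(204.4,172.7)))
E
python3 -m inch '0 0 3 1.5 0 0 0; 0 0 8 1.5 0 0 0; 0 0 14 1.5 0 0 0; 0 0 20 1.5 0 0 0; 0 0 26 1.5 0 0 0; 0 0 31 1.5 0 0 0; 0 -0.3 35 1.5 0 0 0; 0 -0.5 36.7 1.5 0 0 0; 0 -0.5 36.7 1.5 0 0 0; 0 -0.5 36.7 1.5 0 0 0; 0 -0.5 36.7 1.5 0 0 0'
```

```text
[0.49637204 0.23230784 0.122     ] [0.49568392 0.23231011 0.12233926]
t: 11.68
eef_pos: [0.4984, 0.2316, 0.2908]
ee_rot: [-3.136, -0.004, -1.261]
force: [-0.0, -0.5, -2.6]
width: 0.0118
```

```bash
python3 -m inch '0 -0.27 0.07 -1 0 0 0; 0 -0.27 0.07 -2.2 0 0 0; 0 -0.27 0.07 -2.2 0 0 0; 0 -0.27 0.07 -2.2 0 0 0'
python3 - <<'E'
from h import *
S=grab_frame("side");T=grab_frame("top");s=telemetry.get_state();p=s["eef_pos"];print(s["moment"],s["force"],p,s["ee_rot"])
im=S["pixels"]
save(S,"i.png",(150,110,260,210),6)
m=p-np.array([0,0,.131])
print("mouth",m,(proj(S,m)-[150,110])*6,"shaft",(proj(S,[.4957,.2323,.122])-[150,110])*6,"socktop centre(+.03)",(proj(S,m+[0,0,.03])-[150,110])*6)
print([(np.round(d["location"],1).tolist(),round(d["p"],2)) for d in pinpoint("side","key_mouth")[:3]])
E
```

```text
t: 12.18
eef_pos: [0.4959, 0.2323, 0.2688]
ee_rot: [-3.136, -0.004, -1.261]
force: [0.7, 0.9, -2.7]
width: 0.0117
[-0.04260222  0.01139802  0.05024476] [ 0.56144067 -0.51357562 -2.44259829] [0.49593624 0.23244043 0.26907798] [-3.13513809 -0.0035396  -1.26113558]
mouth [0.49593624 0.23244043 0.13807798] [320.42375708 350.0213452 ] shaft [325.18720486 376.90265253] socktop centre(+.03) [310.78008136 299.06097408]
[([205.6, 165.4], 0.8), ([263.7, 317.9], 0.71)]
```

View pics/i.png

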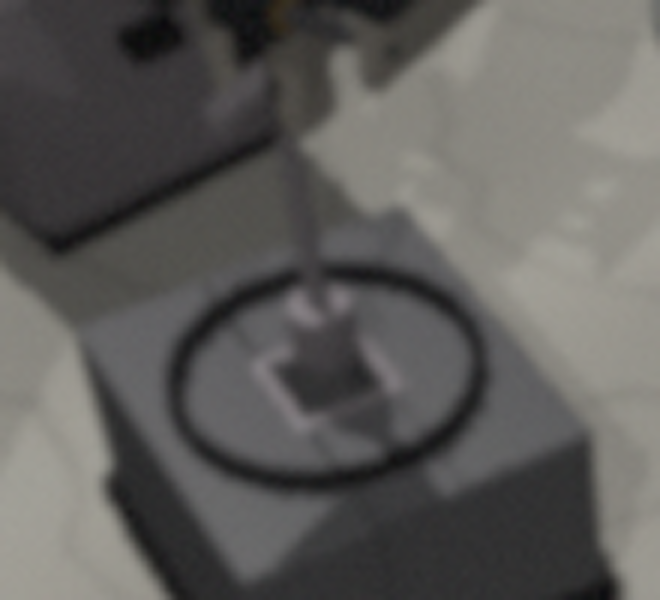

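The socket hangs over the shaft about 1 px (2–3 mm) right of prediction, at crop (321,303) against (311,299). I correct 2 mm and go down to just above the stem.

```bash
python3 -m inch '0 -0.15 0.13 0 0 0 0; 0 -0.15 0.13 -1.5 0 0 0; 0 -0.15 0.13 -3 0 0 0; 0 -0.15 0.13 -3 0 0 0'; python3 -m inch '0 0 0 -1.5 0 0 0; 0 0 0 -3 0 0 0; 0 0 0 -4.5 0 0 0; 0 0 0 -4.5 0 0 0'
```

```text
t: 12.82
eef_pos: [0.4934, 0.233, 0.2369]
ee_rot: [-3.139, -0.005, -1.261]
force: [0.1, 0.0, -2.2]
width: 0.0121
t: 13.32
eef_pos: [0.4927, 0.2324, 0.1903]
ee_rot: [-3.141, -0.006, -1.262]
force: [1.0, 0.3, -2.2]
width: 0.0115
```

```bash
python3 -m inch '0 0.15 0.05 -0.5 0 0 0; 0 0.15 0.05 -1.0 0 0 0; 0 0.15 0.05 -1.0 0 0 0'; python3 -m inch '0 0 0 -0.3 0 0 0; 0 0 0 -0.3 0 0 0'
```

```text
t: 13.7
eef_pos: [0.4941, 0.2327, 0.1799]
ee_rot: [3.141, -0.006, -1.262]
force: [0.0, 0.8, -2.7]
width: 0.0115
t: 13.95
eef_pos: [0.494, 0.2327, 0.1768]
ee_rot: [3.141, -0.006, -1.262]
force: [0.1, -0.3, -1.9]
width: 0.0116
```

```bash
python3 -m inch '0 0 0 -0.1 0 0 0; 0 0 0 -0.1 0 0 0'; python3 -m inch '0 0 0 -0.1 0 0 0; 0 0 0 -0.1 0 0 0'; python3 -m inch '0 0 0 -0.1 0 0 0; 0 0 0 -0.1 0 0 0'
```

```text
t: 14.2
eef_pos: [0.4942, 0.2328, 0.1761]
ee_rot: [-3.142, -0.006, -1.261]
force: [0.2, -1.1, -0.9]
width: 0.0118
t: 14.45
eef_pos: [0.4943, 0.2329, 0.1753]
ee_rot: [-3.141, -0.006, -1.261]
force: [-1.0, 0.4, 0.4]
width: 0.0116
t: 14.7
eef_pos: [0.4943, 0.2329, 0.1743]
ee_rot: [-3.141, -0.006, -1.261]
force: [-0.2, -0.5, 1.0]
width: 0.0122
```

Pressing about 3.5 N at shoulder height. I add 0.5 mm and search clockwise.

```bash
python3 -m inch '0 0 0 -0.05 0 0 0; 0 0 0 -0.05 0 0 -5; 0 0 0 -0.05 0 0 -10; 0 0 0 -0.05 0 0 -10'; python3 -m inch '0 0 0 0 0 0 -5; 0 0 0 0 0 0 -10; 0 0 0 0 0 0 -10';python3 -m inch '0 0 0 0 0 0 -5; 0 0 0 0 0 0 -10; 0 0 0 0 0 0 -10'
```

```text
t: 15.2
eef_pos: [0.4943, 0.233, 0.1738]
ee_rot: [-3.141, -0.006, -1.435]
force: [-0.2, -0.6, 1.6]
width: 0.0118
t: 15.58
eef_pos: [0.4943, 0.233, 0.1738]
ee_rot: [-3.141, -0.006, -1.608]
force: [-0.6, 0.2, 1.2]
width: 0.0115
t: 15.95
eef_pos: [0.4942, 0.2331, 0.1738]
ee_rot: [-3.141, -0.006, -1.779]
force: [0.0, 1.2, 0.9]
width: 0.0116
```

```bash
for i in 1; do python3 -m inch '0 0 0 0 0 0 -5; 0 0 0 0 0 0 -10; 0 0 0 0 0 0 -10'; python3 -m inch '0 0 0 0 0 0 -5; 0 0 0 0 0 0 -10; 0 0 0 0 0 0 -10';python3 -m inch '0 0 0 0 0 0 -5; 0 0 0 0 0 0 -10; 0 0 0 0 0 0 -10'; python3 -c "
from h import *
print(telemetry.get_state()['moment'])"; done
```

```text
t: 16.32
eef_pos: [0.4942, 0.2332, 0.1735]
ee_rot: [-3.141, -0.006, -1.95]
force: [1.0, 1.3, -2.1]
width: 0.0119
t: 16.7
eef_pos: [0.4942, 0.2334, 0.1733]
ee_rot: [-3.142, -0.005, -2.12]
force: [-0.1, 1.4, -3.0]
width: 0.0119
t: 17.08
eef_pos: [0.4943, 0.2335, 0.1733]
ee_rot: [3.142, -0.005, -2.291]
force: [0.7, -0.2, -1.6]
width: 0.0118
[ 0.79446146 -0.0597078   0.06424878]
```

```bash
python3 -m inch '0 0 0 0 0 0 0'; python3 -c "
from h import *
s=telemetry.get_state();print(s['moment'],s['force'],s['joint_efforts'],s['q'])
grab_frame('top');s=telemetry.get_state();print(s['moment'],s['force'])"
```

```text
t: 17.2
eef_pos: [0.4943, 0.2336, 0.1733]
ee_rot: [3.142, -0.005, -2.287]
force: [0.0, 1.2, -2.0]
width: 0.0116
[ 0.79246117 -0.0648274   0.041663  ] [ 0.03592764  1.19407621 -1.95060463] [ -0.72039021 -43.46845508  26.80784047   6.97799921  -0.47038777
  -0.13052768] [ 8.00071414e-01  1.93841778e-01 -3.44926599e-01  2.23548622e-04
 -1.03706582e+00  5.47975215e-02]
[ 0.74976009 -0.04682322  0.0379194 ] [ 0.40416539  1.61483188 -1.77936004]
```

The push vanished at yaw −1.95, so the socket has dropped over the square. The lateral force is light (+y, ~1.5 N). I ease +y and lower to home.

```bash
cat > st.py <<'E'
from h import *
s=telemetry.get_state();print('M',np.round(s['moment'],2),'F',np.round(s['force'],2),np.round(s['eef_pos'],4),np.round(s['ee_rot'],3))
E
python3 -m inch '0 0 0.1 -0.2 0 0 0; 0 0 0.1 -0.4 0 0 0; 0 0 0.1 -0.4 0 0 0' ;python3 st.py;  python3 -m inch '0 0 0.1 -0.2 0 0 0; 0 0 0.1 -0.3 0 0 0; 0 0 0.1 -0.3 0 0 0' ;python3 st.py
```

```text
t: 17.62
eef_pos: [0.4944, 0.2346, 0.1693]
ee_rot: [-3.141, -0.005, -2.287]
force: [-0.2, 0.9, 3.0]
width: 0.0118
M [ 0.32  0.05 -0.03] F [-0.25  0.87  2.97] [0.4944 0.2346 0.1693] [-3.141 -0.005 -2.287]
t: 18.0
eef_pos: [0.4945, 0.2355, 0.1664]
ee_rot: [-3.141, -0.005, -2.287]
force: [0.8, -0.5, 3.0]
width: 0.0118
M [-0.04  0.1   0.03] F [ 0.82 -0.55  2.95] [0.4945 0.2355 0.1664] [-3.141 -0.005 -2.287]
```

```bash
python3 -m inch '0 0 0 0 0 0 4; 0 0 0 0 0 0 6; 0 0 0 0 0 0 6' ;python3 st.py;  python3 -m inch '0 0 0 0 0 0 3; 0 0 0 0 0 0 6; 0 0 0 0 0 0 6' ;python3 st.py
```

```text
t: 18.38
eef_pos: [0.4941, 0.2352, 0.1659]
ee_rot: [3.142, -0.006, -2.183]
force: [-0.1, -0.7, -2.1]
width: 0.0118
M [ 0.08 -0.01 -0.04] F [-0.13 -0.65 -2.06] [0.4941 0.2352 0.1659] [ 3.142 -0.006 -2.183]
t: 18.75
eef_pos: [0.4939, 0.2351, 0.1656]
ee_rot: [3.141, -0.007, -2.079]
force: [-0.2, 0.2, -2.4]
width: 0.0117
M [0.04 0.04 0.02] F [-0.24  0.25 -2.36] [0.4939 0.2351 0.1656] [ 3.141 -0.007 -2.079]
```

Friction had held the stem, and backing off 6° released it. Continuing down to home.

```bash
python3 -m inch '0 0 0 -0.15 0 0 0; 0 0 0 -0.15 0 0 0' ;python3 -m inch '0 0 0 -0.1 0 0 0; 0 0 0 -0.1 0 0 0' ;python3 st.py; python3 -m inch '0 0 0 -0.1 0 0 0; 0 0 0 -0.1 0 0 0' ;python3 st.py
```

```text
t: 19.0
eef_pos: [0.4937, 0.235, 0.1638]
ee_rot: [3.141, -0.007, -2.08]
force: [-0.3, 0.7, -3.3]
width: 0.0118
t: 19.25
eef_pos: [0.4939, 0.2351, 0.1629]
ee_rot: [3.141, -0.007, -2.08]
force: [0.2, -0.2, -0.2]
width: 0.0114
M [ 0.03 -0.02  0.04] F [ 0.2  -0.22 -0.2 ] [0.4939 0.2351 0.1629] [ 3.141 -0.007 -2.08 ]
t: 19.5
eef_pos: [0.494, 0.2352, 0.1621]
ee_rot: [3.141, -0.006, -2.08]
force: [-1.3, -0.4, -0.3]
width: 0.0115
M [ 0.04  0.09 -0.04] F [-1.25 -0.36 -0.29] [0.494  0.2352 0.1621] [ 3.141 -0.006 -2.08 ]
```

Home at TCP z about 0.163, as predicted, with a ~2.5 N spring preload. Now turning clockwise and watching Mz.

```bash
for k in 1; do python3 -m inch '0 0 0 0 0 0 -5; 0 0 0 0 0 0 -10; 0 0 0 0 0 0 -10'|tail -0;python3 st.py;python3 -m inch '0 0 0 0 0 0 -5; 0 0 0 0 0 0 -10; 0 0 0 0 0 0 -10'|tail -0;python3 st.py; python3 -m inch '0 0 0 0 0 0 -5; 0 0 0 0 0 0 -10; 0 0 0 0 0 0 -10'|tail -0;python3 st.py;  done
```

```text
M [ 0.03 -0.12  0.04] F [-0.05 -0.22 -0.12] [0.4942 0.2353 0.1623] [ 3.142 -0.006 -2.254]
M [ 0.08 -0.05  0.02] F [ 0.85 -0.63  0.04] [0.4943 0.2353 0.1623] [ 3.142 -0.006 -2.426]
M [ 0.15 -0.07  0.  ] F [ 0.79 -0.52  0.96] [0.4943 0.2354 0.1624] [ 3.142 -0.006 -2.598]Exception ignored on flushing sys.stdout:
BrokenPipeError: [Errno 32] Broken pipe
Exception ignored on flushing sys.stdout:
BrokenPipeError: [Errno 32] Broken pipe
Exception ignored on flushing sys.stdout:
BrokenPipeError: [Errno 32] Broken pipe
```

```bash
cat > av.py <<'E'
from h import *
M=[];F=[];E=[]
for i in range(5):
    grab_frame('top');s=telemetry.get_state();M.append(s['moment']);F.append(s['force']);E.append(s['joint_efforts'][5])
print('M',np.round(np.mean(M,0),3),'sd',np.round(np.std(M,0),3)[2],'F',np.round(np.mean(F,0),1),'e6',round(np.mean(E),3),np.round(s['eef_pos'],4),np.round(s['ee_rot'],3),round(s['t'],2))
E
python3 av.py; python3 -m inch '0 0 0 0 0 0 -5; 0 0 0 0 0 0 -10; 0 0 0 0 0 0 -10'>/dev/null;python3 av.py;python3 -m inch '0 0 0 0 0 0 -5; 0 0 0 0 0 0 -10; 0 0 0 0 0 0 -10'>/dev/null;python3 av.py
```

```text
M [ 0.079 -0.062  0.063] sd 0.044 F [ 0.  -0.1 -0.1] e6 -0.078 [0.4943 0.2354 0.1624] [ 3.142 -0.006 -2.599] 20.88
M [ 0.136 -0.149  0.043] sd 0.018 F [-0.1  0.3 -0.1] e6 -0.091 [0.4943 0.2354 0.1624] [ 3.142 -0.006 -2.772] 21.5
M [ 0.185 -0.198  0.037] sd 0.037 F [ 0.7 -0.1 -0.2] e6 -0.092 [0.4943 0.2354 0.1624] [ 3.142 -0.006 -2.946] 22.12
```

```bash
python3 -m inch '0 0 0 0 0 0 -5; 0 0 0 0 0 0 -10; 0 0 0 0 0 0 -10'>/dev/null;python3 av.py;python3 -m inch '0 0 0 0 0 0 -2; 0 0 0 0 0 0 -4;0 0 0 0 0 0 -4'>/dev/null;python3 av.py; python3 -m inch '0 0 0 0 0 0 -3; 0 0 0 0 0 0 -3'>/dev/null;python3 av.py
```

```text
M [ 0.204 -0.259  0.039] sd 0.02 F [ 0.2  0.2 -0.3] e6 -0.093 [0.4944 0.2354 0.1624] [ 3.141 -0.006 -3.119] 22.75
M [ 0.19  -0.284  0.055] sd 0.033 F [ 0.4  0.3 -0.6] e6 -0.093 [0.4944 0.2354 0.1624] [ 3.142 -0.005  3.095] 23.38
M [ 0.218 -0.277  0.06 ] sd 0.019 F [ 0.3  0.1 -0.2] e6 -0.09 [0.4944 0.2354 0.1624] [ 3.141 -0.006  3.043] 23.88
```

```bash
for i in 1; do python3 -m inch '0 0 0 0 0 0 -2; 0 0 0 0 0 0 -2'>/dev/null;python3 av.py; python3 -m inch '0 0 0 0 0 0 -1.5; 0 0 0 0 0 0 -1.5'>/dev/null;python3 av.py; done
```

```text
M [ 0.188 -0.276  0.107] sd 0.025 F [ 0.7 -0.  -0.2] e6 -0.14 [0.4944 0.2354 0.1624] [ 3.141 -0.006  3.008] 24.38
M [ 0.186 -0.325  0.204] sd 0.012 F [ 0.7  0.3 -0.4] e6 -0.238 [0.4944 0.2354 0.1624] [ 3.141 -0.006  2.982] 24.88
```

The stop is reached: torque rose from 0.09 to about 0.2 N m within 3.5°, at the predicted angle. I back off to mid-play and draw the key out.

```bash
python3 -m inch '0 0 0 0 0 0 4; 0 0 0 0 0 0 7.5; 0 0 0 0 0 0 7.5'>/dev/null;python3 av.py; python3 -m inch '0 0 0 0.5 0 0 0; 0 0 0 1.2 0 0 0; 0 0 0 2 0 0 0; 0 0 0 2 0 0 0'
```

```text
M [ 0.149 -0.242 -0.003] sd 0.024 F [ 0.2  0.4 -0.2] e6 0.045 [0.4944 0.2354 0.1624] [ 3.141 -0.006  3.112] 25.5
t: 26.0
eef_pos: [0.4947, 0.2357, 0.1834]
ee_rot: [3.14, -0.004, 3.112]
force: [0.3, 0.3, -2.7]
width: 0.0114
```

```bash
python3 -m inch '0 0 0 3 0 0 0; 0 0 0 6 0 0 0; 0 0 0 10.2 0 0 0; 0 0 0 10.2 0 0 0; 0 0 0 10.2 0 0 0'; python3 -m inch '0 0 -4 0 0 0 10; 0 0 -9 0 0 0 20; 0 0 -14 0 0 0 30; 0 0 -19 0 0 0 40; 0 0 -24 0 0 0 50; 0 0.3 -28 0 0 0 60; 0 0.6 -32 0 0 0 70; 0 0.6 -35 0 0 0 80; 0 0.6 -37 0 0 0 90; 0 0.6 -37 0 0 0 99; 0 0.6 -37 0 0 0 99; 0 0.6 -37 0 0 0 99'; python3 av.py
```

```text
t: 26.62
eef_pos: [0.4941, 0.2355, 0.2845]
ee_rot: [3.141, -0.006, 3.112]
force: [0.1, 0.8, -3.2]
width: 0.0116
t: 28.12
eef_pos: [0.4997, -0.1343, 0.2837]
ee_rot: [3.139, -0.005, -1.446]
force: [0.4, -0.1, -3.1]
width: 0.0121
M [-0.023 -0.022  0.004] sd 0.028 F [ 0.3  0.  -2.2] e6 -0.032 [ 0.5001 -0.1343  0.2845] [ 3.141 -0.006 -1.444] 28.38
```

Still holding the key at the right weight. I go down to about 15 mm above the pocket rim and look from the side (picture 11).

```bash
python3 -m inch '0 0.1 0 -3 0 0 0; 0 0.1 0 -7.8 0 0 0; 0 0.1 0 -7.8 0 0 0; 0 0.1 0 -7.8 0 0 0'
python3 - <<'E'
from h import *
S=grab_frame("side");T=grab_frame("top");p=telemetry.get_state()["eef_pos"];m=p-np.array([0,0,.131])
bx=(250,200,350,300)
print("mouth",m,(proj(S,m)-[250,200])*6,"pocket top",(proj(S,[.5013,-.1370,.06])-[250,200])*6)
save(S,"j.png",bx,6)
E
```

```text
t: 28.88
eef_pos: [0.5022, -0.1344, 0.2082]
ee_rot: [-3.141, -0.007, -1.443]
force: [0.7, -0.6, -1.3]
width: 0.0121
mouth [ 0.50249704 -0.13430868  0.07767885] [301.28039188 383.81089985] pocket top [302.40035625 415.07366183]
```

View pics/j.png

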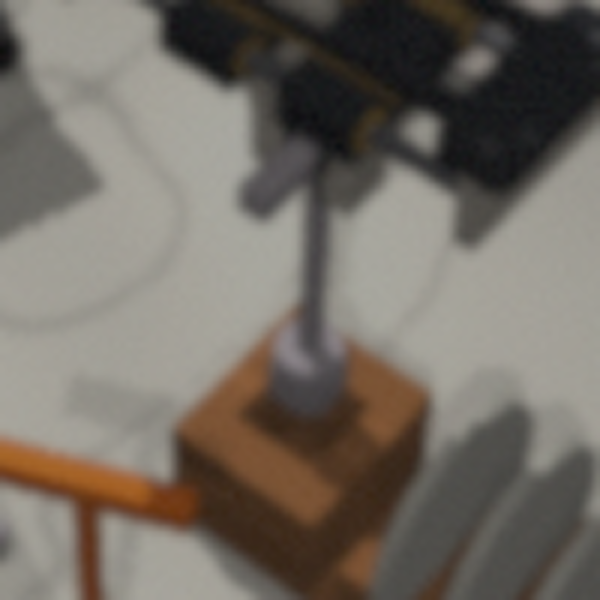

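The socket (309,~385) hangs over the pocket opening (304,416), about 2 mm to the right. A small shift, then down.

```bash
python3 -m inch '0 -0.15 0.1 -1 0 0 0; 0 -0.15 0.1 -2.5 0 0 0; 0 -0.15 0.1 -2.5 0 0 0'; python3 -m inch '0 0 0 -1.5 0 0 0; 0 0 0 -3 0 0 0; 0 0 0 -4 0 0 0; 0 0 0 -4 0 0 0'
```

```text
t: 29.35
eef_pos: [0.4998, -0.1333, 0.1821]
ee_rot: [3.141, -0.006, -1.444]
force: [0.1, -0.5, -2.9]
width: 0.0116
t: 29.85
eef_pos: [0.4992, -0.1333, 0.141]
ee_rot: [3.139, -0.006, -1.444]
force: [-0.4, -0.8, -1.7]
width: 0.0116
```

```bash
python3 -m inch '0 0 0 -0.15 0 0 0; 0 0 0 -0.15 0 0 0'; python3 -m inch '0 0 0 -0.1 0 0 0; 0 0 0 -0.1 0 0 0'
```

```text
t: 30.1
eef_pos: [0.4993, -0.1333, 0.1396]
ee_rot: [3.139, -0.006, -1.444]
force: [0.9, -0.0, -1.8]
width: 0.0119
t: 30.35
eef_pos: [0.4997, -0.1334, 0.1392]
ee_rot: [3.14, -0.006, -1.444]
force: [-0.4, 0.1, 1.1]
width: 0.0122
```

Resting on the floor (contact at TCP z 0.139, as when it was taken). I release gently, open and retreat upward.

```bash
python3 -m inch '0.15 0 0 0 0 0 0; 0.15 0 0 0 0 0 0; 0.6 0 0 0 0 0 0; 0.6 0 0 0 0 0 0; 0.6 0 0 0 0 0 0; 0.6 0 0 0 0 0 0;0.6 0 0 0 0 0 0;0.6 0 0 0 0 0 0'; python3 -m inch '0.6 0 0 1 0 0 0; 0.6 0 0 3 0 0 0; 0.6 0 0 6 0 0 0; 0.6 0 0 10 0 0 0; 0.6 0 0 12 0 0 0;0.6 0 6 12 0 0 0; 0.6 0 12 12 0 0 0;0.6 0 18 12 0 0 0;0.6 0 18 12 0 0 0;0.6 0 18 12 0 0 0;0.6 0 18 12 0 0 0'
python3 - <<'E'
from h import *
T=grab_frame("top");S=grab_frame("side");s=telemetry.get_state();print(s["t"],s["force"],s["eef_pos"])
print([(np.round(d["location"],1).tolist(),round(d["p"],2)) for d in pinpoint("top","key_bar")[:3]],[(np.round(d["location"],1).tolist(),round(d["p"],2)) for d in pinpoint("side","key_bar")[:3]])
a=cv2.resize(np.array(T["pixels"])[170:290,290:430,::-1],(400,343),interpolation=cv2.INTER_CUBIC)
b=cv2.resize(np.array(S["pixels"])[215:335,250:390,::-1],(400,343),interpolation=cv2.INTER_CUBIC)
cv2.imwrite("pics/k.png",np.hstack([a,b]))
E
```

```text
t: 31.35
eef_pos: [0.4997, -0.1334, 0.1392]
ee_rot: [3.14, -0.006, -1.444]
force: [-0.1, -0.0, -0.4]
width: 0.0523
t: 32.72
eef_pos: [0.4997, 0.0457, 0.2595]
ee_rot: [3.14, -0.006, -1.445]
force: [0.0, -0.0, 0.0]
width: 0.0523
32.825 [-0.42195903 -0.30967189  0.07764421] [0.49974833 0.04551454 0.25936951]
[([338.3, 224.4], 0.89), ([346.1, 280.3], 0.82)] [([262.3, 281.5], 0.93), ([209.4, 204.2], 0.67), ([299.5, 241.0], 0.57)]
```

View pics/k.png

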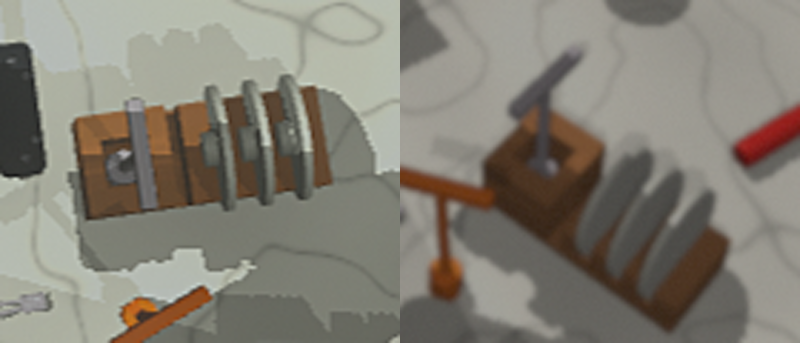

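The key stands upright in its pocket, with its bar at (338,224) in the top view. The lids, the orange key and the tweezers look as they were. Handing in.

```bash
python3 -c "
from h import *
arm.job_done()"
```

```text
the job is handed in; nothing more can be done
```

I took the steel T-key from the far rack, seated it on the stem, turned the stem clockwise to its stop and stood the key back upright in its pocket. The job was handed in at about 33 s of the 72 s allowed; no verdict is reported.

**Taking the key:** The fingers closed late, so the first grip was about 2 cm too low on the bar. I set the key back in the pocket, touching its floor with about 22 N, and gripped it properly.

**Seating:** The search pressed with about 4 N, and the push vanished when the square came into line. Friction then held the stem down with about 5.5 N until I backed off by 6°. The key came home at the predicted height, with a push of about 2.5 N.

**Turning:** The twist stayed near 0.09 N m and rose sharply at the predicted stop angle. The last step went further than needed, to 0.20 N m at the wrist sensor and 0.24 N m at the last joint. That is above the ample 0.15 but under the 0.25 limit. I then backed off into the play and drew the key out. The stem's final angle was judged only from this torque and the tool angle, not seen directly.

**Last checks:** The final pictures show the key upright in its pocket and all three lids standing. The orange key and what shows of the tweezers and screwdriver look undisturbed. The gripper was well clear, with its force reading near zero. I did not look again at the base, sealing ring or dish at the end.

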